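# Latch the engraving vise onto its ball stand

## Task

Mount the small engraving vise on its ball stand. Lower its socket gently over the ball while its red latch lever is still up, turn it until the notched skirt drops over the index pin and the vise sits flat on the seat, then press the lever fully down so that the vise is locked on. Do not force or ram anything, and leave the other things on the bench where they are.

Things in the scene. Friction and masses are not known exactly. Their poses are not given: they have to be found in the camera images.
- vise: Loose engraving vise, about 0.7 kg, 89 mm tall (all sizes mm). Origin: centre of its underside; z up, x towards its lever. Round aluminium housing, 65 across, to z 54; on it dark steel jaws, z 54 to 86, 48 along x, 40 between the plain flats at +y and -y: carry it by these. Underside: skirt of six teeth, 8 deep; the six notches between them, 9 wide, lie at 30, 90, 150 ... degrees from x.
- socket (a point): Centre of the vise's ball socket, on its axis, 28 mm above the underside: the ball's centre is here when the vise is home. Open below; bore 32 wide and 44 deep for the 30 ball, 47 wide at the mouth.
- lever (a joint): Red latch lever of the vise: 0 = fully down (rad; level, locked), 0.8 = fully up. Stays where it is left; friction about 1.5 N at the pad. Its hinge lies across x, 28 mm out on x and 38 above the underside. Pressed down, it swings a hooked pawl in under the ball; if the vise still rides on the index pin (7 high, tilted), it is not locked.
- lever_pad (a point): Middle of the lever's ribbed top face (34 x 16 mm), the place to press: 45 out from the hinge and 11 above it with the lever down. It swings outward on an arc as it goes down; a press of 6 to 12 N is plenty.
- stand: Ball stand screwed to the bench. Origin: centre of its round foot (104 mm across), on the bench; its z axis is the ball's. The column is clamped at an unmeasured height and turn: steel seat disc (72 across) with its top 58 to 78 above the bench, ball centre 28 above that; brass index pin, 6 thick, 7 tall, on the disc 26 from the axis in any direction. Over 80 N of contact force is ramming.
- bead_jar: Bystander: corked glass jar of beads, 42 mm wide, 88 tall; origin under its middle. Leave it alone.
- tin: Bystander: round brass-coloured tin, 63 mm wide, 29 tall; origin under its middle. Leave it alone.
- dropper_bottle: Bystander: small brown dropper bottle, 34 mm wide, 102 tall; origin under its middle. Leave it alone.
- dapping_block: Bystander: brass dapping cube, 44 mm; origin under its middle. Leave it alone.
- graver: Bystander: graver with a wooden mushroom handle, 130 mm long, lying; origin under its middle. Leave it alone.

How it is judged:
By the outcome, as a careful person would: the job done as asked, in the order asked, and still so for the second after the job is handed in, with the robot touching nothing.
It also fails if it takes over 72 s, if anything falls off the work surface, if the arm or the gripper's body presses on something with over 40 N, if the wrist force passes 120 N, or if a joint passes its speed limit or range.

## Robot

A 6-joint arm with a two-finger parallel gripper is mounted at the origin on the work surface; the furniture and walls round the work are solid. World frame = base frame: x ahead of the robot, y to its left, z up, the work surface at z = 0. Lengths are in m, angles in rad, forces in N, time in s.
With the tool pointing down it reaches from about 0.25 to 0.725 m from the base axis. Payload 4 kg.
Tool frame: the origin (TCP) lies at the very end of the fingers, on their centre line; the grasp point (between the pads) lies 19 mm behind it; z points along the fingers, y is the line along which they close (so a half turn about z gives the same grasp; the last joint's range is limited). The gripper opens to 85 mm and grips with 20 to 120 N. Pads are 22 mm wide; open, the fingers measure 114 mm over their backs; the gripper's body (76 mm by 85 mm) begins 54 mm behind the grasp point. The pads swing forward as they close: fully open they stand 13 mm farther back than shut.
Start: joints at [0, 0.241, 0.005, 1.335, 0, 1.571], TCP at [0.5, -0, 0.231] pointing down, gripper open.
Joint ranges: [-2.72, 2.72], [-1.05, 1.87], [-1.09, 1.28], [-1.99, 2.15], [-1.42, 1.44], [-3.14, 3.14]. Speed limits (rad/s): [2.79, 2.79, 3.14, 3.14, 3.14, 3.14].

## Interface

Orientations are given as a unit quaternion [x, y, z, w].
In Python, from workcell import bot, vision, workorder gives the robot as it stands.
- The arm moves only by the shell command python3 -m creep 'ROWS' [OPENING]. ROWS is JSON, a list of rows, each a list of 2 entries, a list of its own where there are three numbers: the shift along the tool's x, y, z in mm, then the turn, a rotation vector about the tool's x, y, z in rad. In form: [[[dx, dy, dz], [wx, wy, wz]], ...]. A call has 1 to 12 rows; each row shifts and turns the commanded pose from where the row before left it, along the tool's axes as they then stand; what a row does not reach is not made up. A row lasts 1/8 s, in which the tool goes at most 62.5 mm and 10.7 degrees, less where a joint would pass 70% of its speed; a pose out of reach is approached as far as the arm can. A call is refused whole if a number of a shift passes 62.5 or a number of a turn 0.188, either way. A call with a gripper value outside its range is refused whole. OPENING is the finger opening in mm, from 0 to 85.4, set as the call begins (- or left out, the last holds). The fingers move at their own pace and stop on an object; the grip force is fixed at half the most. Time passes only in rows, so rows that do not move let the fingers close. It gives the time, the measured TCP pose, the force, the opening and the grip force at its end, in the units of the state.
- bot.get_obs(): the state, without advancing time (a new reading comes with each control period).
- vision.camera(name): name is "scene" or "side" or "wrist"; returns a dict with "image" (480x640x3 uint8, blue, green, red), "z_map" (480x640 float32, m along the optical axis (not along the pixel's ray), 0 where there is no reading), "K" (3x3 intrinsics, pixels), "rvec" (rotation vector, rad) and "tvec" (3), from world to camera coordinates, as OpenCV has them; the wrist camera has in their place "tool_from_camera" (4x4, takes a point from camera to tool coordinates, whose origin is the TCP and whose axes are the flange's). Camera axes: x right, y down, z forward; pixel columns grow to the right and rows downward; lengths in m; the calibration is good to about 2 mm. A picture is of the moment at which its call begins: read the wrist's pose just before it.
- workorder.job_done(): hands the job in; it is judged then, once.
Trained networks look in a picture, given as the dict that the camera call returned (one of the last four; its "shot" number tells which), for a name from the list of things; names that differ only in an ending like _2 or _b are one class to them, and where a whole thing is asked for, a point or a joint stands for the part that bears it (a point fixed in the world has none). Each returns a list of dicts, best first, with "score" (0 to 1); they miss things now and then, are a little off and sometimes report something else, mostly with a low value. They report only what shows in the picture. A call takes as long as a camera call.
- vision.spot_in(picture, query): "position" ([column, row] in pixels, amid what is visible of it).
- vision.place_of(picture, query): "position" ([column, row] in pixels: a listed point, or the origin of a listed thing).
The state is a dict: "clock": time; "joint_pos": joint angles; "joint_vel": joint speeds; "tau": joint torques, N m; "eef_pos": TCP position; "tool_rot": TCP orientation; "ft_force": force on the tool from outside, world axes, zero at the start; "ft_torque": the same for the moment, N m; "grip_width": finger opening in m; "grasp_force": force on a finger pad.
Only numpy, scipy, OpenCV 4.12 (cv2) and the standard library are available. Lean on these libraries where they do the work, as an engineer would, in place of code of your own. Each camera call takes 0.05 s, during which the arm holds its last target. There are 200 camera calls.

## Working session

There is one attempt and no reset: what is moved stays moved. The work goes in short steps, Python scripts to look and compute and a shell command to move; the robot and the scene stay as the last step left them, time stands still between calls to the robot, and variables do not carry over. Pictures are saved under pics/ and viewed, at most 10 in all, crops included, and the job is handed in when it is done.

```bash
ls; mkdir -p pics; cat > h.py <<'E'
import numpy as np, cv2
from scipy.spatial.transform import Rotation as R
from workcell import bot, vision, workorder
def shot(name):
    o=bot.get_obs(); p=vision.camera(name)
    if 'rvec' in p:
        Rm=cv2.Rodrigues(np.array(p['rvec'],float))[0]; T=np.eye(4); T[:3,:3]=Rm.T; T[:3,3]=-Rm.T@np.array(p['tvec'],float).ravel()
    else:
        W=np.eye(4); W[:3,:3]=R.from_quat(o['tool_rot']).as_matrix(); W[:3,3]=o['eef_pos']; T=W@np.array(p['tool_from_camera'])
    p['T']=T; return p
def cloud(p):
    z=p['z_map'].astype(float); K=p['K']; v,u=np.mgrid[:480,:640]
    c=np.stack([(u-K[0][2])/K[0][0]*z,(v-K[1][2])/K[1][1]*z,z],-1)
    w=c@p['T'][:3,:3].T+p['T'][:3,3]; w[z==0]=np.nan; return w
def px(p,P):
    c=np.linalg.inv(p['T'])@np.r_[P,1]; return [p['K'][0][0]*c[0]/c[2]+p['K'][0][2],p['K'][1][1]*c[1]/c[2]+p['K'][1][2]]
E
python3 - <<'E'
from h import *
np.set_printoptions(precision=4,suppress=True)
o=bot.get_obs(); print(o['eef_pos'],o['tool_rot'],o['ft_force'],o['grip_width'])
ims=[]
for n in ['scene','side']:
    p=shot(n); w=cloud(p); cv2.imwrite(f'pics/{n}.png',p['image'])
    for q in ['vise','socket','lever_pad','stand','bead_jar','tin','dropper_bottle','dapping_block','graver']:
        for f in (vision.spot_in,vision.place_of):
            r=f(p,q)
            if r:
                c,rr=r[0]['position']; print(n,q,f.__name__,[round(c),round(rr)],round(r[0]['score'],2), w[min(479,int(rr)),min(639,int(c))])
E
```

```text
pics
[0.4993 0.     0.2304] [ 0.7071  0.7071 -0.0008 -0.0008] [-0.2972  0.7325 -0.6987] 0.08540363307893029
scene vise call [367, 246] 0.92 [ 0.4434 -0.0152  0.0498]
scene vise call [364, 258] 0.65 [ 0.4296 -0.0119  0.0237]
scene socket call [366, 246] 0.97 [ 0.4445 -0.0098  0.0473]
scene socket call [366, 250] 0.98 [ 0.4299 -0.0159  0.0477]
scene lever_pad call [359, 246] 0.5 [ 0.4063 -0.0104  0.0759]
scene lever_pad call [354, 241] 0.59 [0.5094 0.0446 0.0051]
scene stand call [292, 228] 0.64 [0.4569 0.1866 0.0322]
scene stand call [295, 234] 0.63 [0.4506 0.1782 0.0208]
scene bead_jar call [368, 246] 0.5 [ 0.4337 -0.0212  0.0609]
scene tin call [436, 274] 0.93 [ 0.4445 -0.1803  0.0263]
scene dropper_bottle call [448, 240] 0.6 [ 0.5366 -0.1774  0.0551]
scene dropper_bottle call [447, 259] 0.56 [ 0.5326 -0.1819  0.0043]
scene graver call [369, 243] 0.34 [ 0.4383 -0.0192  0.0628]
side vise call [327, 210] 0.83 [0.4445 0.0101 0.0571]
side vise call [327, 215] 0.62 [0.4444 0.0143 0.0427]
side socket call [325, 210] 0.71 [0.4498 0.0111 0.0547]
side socket call [328, 212] 0.8 [0.4399 0.0121 0.0545]
side lever_pad call [338, 210] 0.39 [0.418  0.0004 0.0654]
side lever_pad call [343, 206] 0.47 [ 0.4107 -0.0104  0.0715]
side stand call [272, 260] 0.98 [0.453  0.2155 0.056 ]
side stand call [272, 265] 0.96 [0.4581 0.212  0.0336]
side bead_jar call [291, 309] 0.6 [0.3283 0.2968 0.0645]
side bead_jar call [292, 318] 0.68 [0.3254 0.2992 0.0352]
side tin call [365, 179] 0.62 [ 0.4495 -0.1695  0.0231]
side tin call [364, 181] 0.73 [ 0.4435 -0.1555  0.0261]
side dropper_bottle call [338, 160] 0.68 [ 0.5357 -0.1644  0.0457]
side dropper_bottle call [341, 169] 0.6 [ 0.5285 -0.1645  0.0167]
side dapping_block call [275, 326] 0.72 [0.3431 0.338  0.0401]
side dapping_block call [273, 334] 0.66 [0.3343 0.3524 0.0355]
side graver call [297, 380] 0.87 [0.2352 0.3972 0.0144]
side graver call [294, 366] 0.81 [0.2585 0.3775 0.0176]
```

```bash
python3 - <<'E'
import cv2,numpy as np
a=cv2.imread('pics/scene.png')[180:300,250:470];b=cv2.imread('pics/side.png')[130:400,200:420]
a=cv2.resize(a,None,fx=3.4,fy=3.4,interpolation=3)[:,:430*2][:, :800]
b=cv2.resize(b,None,fx=2.2,fy=2.2,interpolation=3)
cv2.imwrite('pics/a.png',a);cv2.imwrite('pics/b.png',b)
E
```

```text
(no output)
```

View pics/a.png

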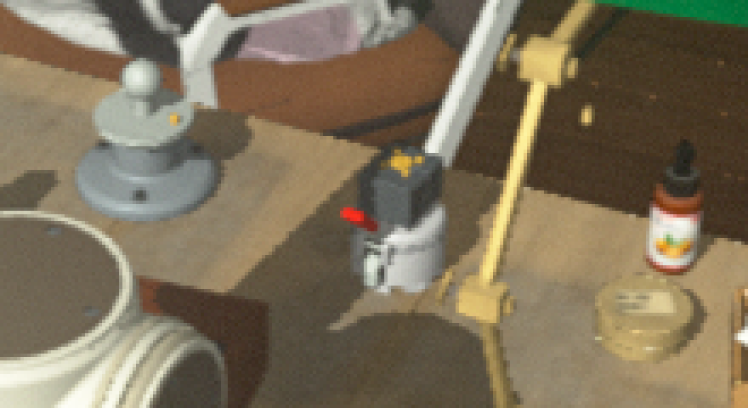

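View pics/b.png

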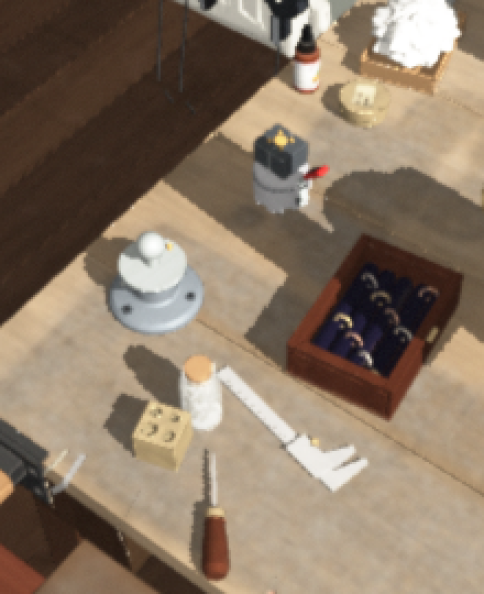

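```bash
python3 - <<'E'
from h import *
np.set_printoptions(precision=4,suppress=True)
for n in ['scene','side','wrist']:
    p=shot(n); w=cloud(p); im=p['image'].astype(int); cv2.imwrite(f'pics/{n}1.png',p['image'])
    B,G,Rr=im[...,0],im[...,1],im[...,2]
    near=(abs(w[...,0]-.44)<.09)&(abs(w[...,1])<.09)
    red=near&(Rr>150)&(G<70)&(B<70)&(w[...,2]>.03)&(w[...,2]<.13)
    print(n,'red',red.sum(),np.median(w[red],0) if red.any() else '')
    top=near&(w[...,2]>.080)&(w[...,2]<.095)&~red
    if top.sum()>20:
        r=cv2.minAreaRect(w[top][:,:2].astype(np.float32)*1000); print('top',top.sum(),r,np.median(w[top],0))
    ns=(np.hypot(w[...,0]-.455,w[...,1]-.2)<.07)
    s=ns&(w[...,2]>.05)&(w[...,2]<.085)
    if s.sum()>20:
        h,e=np.histogram(w[ns][:,2],bins=np.arange(0,.13,.004)); print('hist',dict(zip((e[:-1]*1000).round().astype(int),h)))
        b=ns&(w[...,2]>.095); 
        if b.sum()>10:
            P=w[b]; A=np.c_[2*P,np.ones(len(P))]; c=np.linalg.lstsq(A,(P**2).sum(1),rcond=None)[0]; print('ball',b.sum(),c[:3],np.sqrt(c[3]+c[:3]@c[:3]), P.max(0),P.min(0))
        yl=ns&(Rr-B>60)&(w[...,2]>.045); print('pin',yl.sum(),np.median(w[yl],0) if yl.any() else '',[a.mean() for a in np.where(yl)])
E
```

```text
scene red 22 [ 0.3966 -0.      0.0862]
top 268 ((441.4499816894531, -5.364803314208984), (44.24661636352539, 92.47711181640625), 78.34678649902344) [ 0.4563 -0.0107  0.0863]
hist {np.int64(0): np.int64(390), np.int64(4): np.int64(90), np.int64(8): np.int64(115), np.int64(12): np.int64(221), np.int64(16): np.int64(189), np.int64(20): np.int64(43), np.int64(24): np.int64(26), np.int64(28): np.int64(26), np.int64(32): np.int64(27), np.int64(36): np.int64(27), np.int64(40): np.int64(23), np.int64(44): np.int64(16), np.int64(48): np.int64(2), np.int64(52): np.int64(11), np.int64(56): np.int64(135), np.int64(60): np.int64(201), np.int64(64): np.int64(24), np.int64(68): np.int64(7), np.int64(72): np.int64(9), np.int64(76): np.int64(2), np.int64(80): np.int64(11), np.int64(84): np.int64(14), np.int64(88): np.int64(15), np.int64(92): np.int64(24), np.int64(96): np.int64(32), np.int64(100): np.int64(21), np.int64(104): np.int64(2), np.int64(108): np.int64(0), np.int64(112): np.int64(0), np.int64(116): np.int64(0), np.int64(120): np.int64(0), np.int64(124): np.int64(0)}
ball 61 [0.4756 0.1946 0
[... 863 characters left out ...]
p.int64(76): np.int64(4), np.int64(80): np.int64(6), np.int64(84): np.int64(8), np.int64(88): np.int64(29), np.int64(92): np.int64(34), np.int64(96): np.int64(36), np.int64(100): np.int64(15), np.int64(104): np.int64(0), np.int64(108): np.int64(0), np.int64(112): np.int64(0), np.int64(116): np.int64(0), np.int64(120): np.int64(0), np.int64(124): np.int64(0)}
ball 63 [0.4753 0.1966 0.0926] 0.010448248421039974 [0.4849 0.2085 0.1026] [0.4637 0.1846 0.0952]
pin 6 [0.4735 0.1707 0.0643] [np.float64(242.0), np.float64(276.5)]
wrist red 131 [ 0.3988 -0.0021  0.0857]
top 3349 ((439.2666320800781, -8.050779342651367), (40.36308288574219, 91.1951675415039), 82.8182601928711) [ 0.4594 -0.0081  0.0853]
```

View pics/wrist1.png

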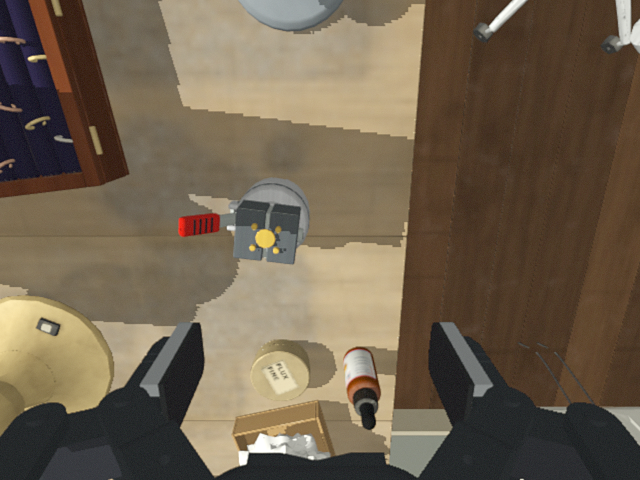

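```bash
python3 - <<'E'
from h import *
np.set_printoptions(precision=3,suppress=True)
p=shot('wrist');w=cloud(p);print('cam',p['T'][:3,3],p['T'][:3,2])
for u,v in [(40,300),(60,340),(100,360),(30,400)]: print(w[v,u])
p=shot('scene');w=cloud(p);print('scene')
for cu,cv in [(545,60),(520,160),(480,300),(492,380),(470,60),(440,160)]: print(w[180+int(cv/3.4),250+int(cu/3.4)])
E
python3 -m creep '[[[50,0,0],[0,0,0]],[[50,0,0],[0,0,0]],[[50,0,0],[0,0,0]],[[40,0,0],[0,0,0]],[[0,0,0],[0,0,0]],[[0,0,0],[0,0,0]]]'
python3 - <<'E'
from h import *
np.set_printoptions(precision=4,suppress=True)
p=shot('wrist');w=cloud(p);im=p['image'].astype(int);cv2.imwrite('pics/w2.png',p['image'])
for q in ['stand','vise','lever_pad','socket']:print(q,[(x['position'],x['score']) for x in vision.place_of(p,q)[:1]])
B,G,Rr=im[...,0],im[...,1],im[...,2]
ns=(np.hypot(w[...,0]-.475,w[...,1]-.195)<.06)
d=ns&(w[...,2]>.052)&(w[...,2]<.07)
print('disc',d.sum(),np.median(w[d],0),cv2.minEnclosingCircle(w[d][:,:2].astype(np.float32)*1000))
c,r=cv2.minEnclosingCircle(np.argwhere(d)[:,::-1].astype(np.float32));print('disc px',c,r)
b=ns&(w[...,2]>.082);P=w[b];A=np.c_[2*P,np.ones(len(P))];c=np.linalg.lstsq(A,(P**2).sum(1),rcond=None)[0];print('ball',b.sum(),c[:3],np.sqrt(c[3]+c[:3]@c[:3]),P.max(0))
yl=ns&(Rr-B>50)&(w[...,2]>.045);print('pin',yl.sum(),np.median(w[yl],0),w[yl].max(0),w[yl].min(0))
near=(abs(w[...,0]-.45)<.09)&(abs(w[...,1])<.09)
dk=near&(w[...,2]>.078)&(w[...,2]<.095)&(w[...,0]>.43);print('jaw',dk.sum(),cv2.minAreaRect(w[dk][:,:2].astype(np.float32)*1000))
red=near&(Rr>120)&(G<70)&(B<70);print('red',red.sum(),np.median(w[red],0),cv2.minAreaRect(w[red][:,:2].astype(np.float32)*1000))
E
```

```text
cam [0.5   0.085 0.373] [-0.001 -0.329 -0.944]
[ 0.217 -0.105  0.008]
[ 0.237 -0.144  0.02 ]
[ 0.268 -0.174  0.012]
[ 0.219 -0.19   0.055]
scene
[ 0.196 -0.18   0.364]
[ 0.173 -0.178  0.32 ]
[ 0.128 -0.179  0.268]
[ 0.382 -0.107 -0.005]
[ 1.058  0.152 -0.209]
[ 0.476 -0.03   0.086]
clock: 2.9
eef_pos: [0.4998, 0.1897, 0.2311]
tool_rot: [0.707, 0.707, -0.0, 0.0]
ft_force: [-0.1, -0.1, 0.9]
grip_width: 0.0856
grasp_force: 0.0
stand []
vise [([279.3, 373.2], 0.63)]
lever_pad [([220.1, 421.3], 0.59)]
socket [([280.3, 390.3], 0.92)]
disc 4684 [0.4804 0.202  0.0592] ((478.46923828125, 194.5697784423828), 36.00231170654297)
disc px (290.30462646484375, 206.6900634765625) 44.168067932128906
ball 27208 [0.4938 0.287  0.2075] 0.13293815361757758 [0.534  0.2094 0.3171]
pin 42 [0.4761 0.1691 0.066 ] [0.5061 0.2016 0.3034] [0.4252 0.1657 0.0635]
jaw 2022 ((460.7076416015625, -10.420841217041016), (42.21162033081055, 47.94445037841797), 82.56998443603516)
red 412 [0.4072 0.0003 0.0778] ((402.66021728515625, -39.90829849243164), (90.56293487548828, 25.714962005615234), 80.91537475585938)
```

View pics/w2.png

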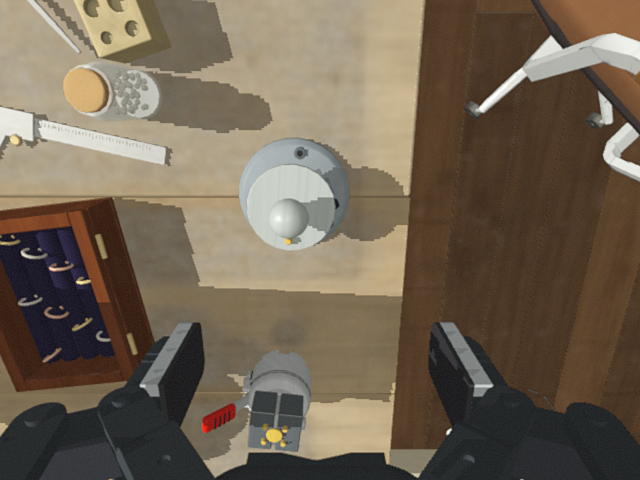

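```bash
python3 -m creep '[[[-50,-10,0],[0,0,0]],[[-50,-10,0],[0,0,0]],[[-50,-10,0],[0,0,0]],[[-50,-9,0],[0,0,0]],[[0,0,10],[0,0,-0.18]],[[0,0,10],[0,0,-0.18]],[[0,0,10],[0,0,-0.18]],[[0,0,10],[0,0,-0.18]],[[0,0,0],[0,0,-0.18]],[[0,0,0],[0,0,-0.18]],[[0,0,0],[0,0,-0.18]],[[0,0,0],[0,0,-0.18]]]'
python3 -m creep '[[[0,0,0],[0,0,0]],[[0,0,0],[0,0,0]]]'
cat > v.py <<'E'
from h import *
np.set_printoptions(precision=4,suppress=True)
o=bot.get_obs();Rm=R.from_quat(o['tool_rot']).as_matrix();print('q',o['joint_pos'],'tool y ang',np.degrees(np.arctan2(Rm[1,1],Rm[0,1])),'z',Rm[:,2],o['eef_pos'])
p=shot('wrist');w=cloud(p);im=p['image'].astype(int);cv2.imwrite('pics/w3.png',p['image'])
B,G,Rr=im[...,0],im[...,1],im[...,2]
near=(abs(w[...,0]-.46)<.04)&(abs(w[...,1]+.01)<.04)
dk=near&(w[...,2]>.078)&(w[...,2]<.092)
print('jaw',dk.sum(),cv2.minAreaRect(w[dk][:,:2].astype(np.float32)*1000),np.median(w[dk],0))
near=(abs(w[...,0]-.41)<.04)&(abs(w[...,1]+.0)<.03)
red=near&(Rr>120)&(G<70)&(B<70);print('red',red.sum(),np.median(w[red],0),cv2.minAreaRect(w[red][:,:2].astype(np.float32)*1000))
E
python3 v.py
```

```text
clock: 4.65
eef_pos: [0.4609, -0.0107, 0.1915]
tool_rot: [0.063, 0.998, -0.0, 0.0]
ft_force: [-0.8, -0.5, 0.4]
grip_width: 0.0852
grasp_force: 0.0
clock: 4.9
eef_pos: [0.4609, -0.0103, 0.1914]
tool_rot: [0.067, 0.998, 0.0, 0.0]
ft_force: [-0.0, 0.2, -0.2]
grip_width: 0.0854
grasp_force: 0.0
q [-0.0224  0.1864 -0.1702  1.214   0.      0.1116] tool y ang 82.32113113146204 z [ 0.0002  0.     -1.    ] [ 0.4609 -0.0103  0.1914]
jaw 4215 ((460.3981018066406, -11.440160751342773), (40.238670349121094, 48.076786041259766), 82.15724182128906) [ 0.4584 -0.0112  0.0852]
red 275 [ 0.3981 -0.0036  0.0851] ((403.546630859375, -2.929088592529297), (16.501670837402344, 17.643898010253906), 85.11338806152344)
```

View pics/w3.png

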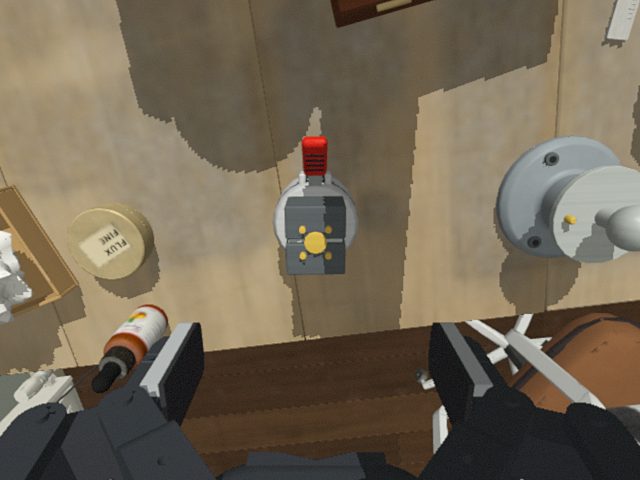

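```bash
python3 - <<'E'
from h import *
p=shot('wrist');w=cloud(p);im=p['image'].astype(int)
B,G,Rr=im[...,0],im[...,1],im[...,2]
ns=(np.hypot(w[...,0]-.4785,w[...,1]-.1945)<.05)&(w[...,2]<.12)
yl=ns&(Rr-B>50)&(w[...,2]>.056);P=w[yl];print('pin',yl.sum(),np.median(P,0),P.mean(0),P.max(0),P.min(0))
t=yl&(w[...,2]>.0645);print('top',t.sum(),w[t].mean(0))
d=ns&(w[...,2]>.052)&(w[...,2]<.0625);print(cv2.minEnclosingCircle(w[d][:,:2].astype(np.float32)*1000),np.median(w[d],0))
b=ns&(w[...,2]>.080);P=w[b];A=np.c_[2*P,np.ones(len(P))];c=np.linalg.lstsq(A,(P**2).sum(1),rcond=None)[0];print('ball',b.sum(),c[:3],np.sqrt(c[3]+c[:3]@c[:3]),P.max(0))
E
python3 -m creep '[[[0,-1,25],[0,0,0]],[[0,0,25],[0,0,0]],[[0,0,25],[0,0,0]],[[0,0,25],[0,0,0]],[[0,0,17],[0,0,0]],[[0,0,14],[0,0,0]],[[0,0,0],[0,0,0]],[[0,0,0],[0,0,0]]]'

```

```text
pin 87 [0.47528444 0.16662441 0.06479677] [0.47545798 0.16711593 0.06413292] [0.48040776 0.1753757  0.06733223] [0.47261978 0.16457575 0.05795047]
top 51 [0.4755894  0.16710967 0.06564941]
((478.6009216308594, 192.81524658203125), 36.212223052978516) [0.4702467  0.18473853 0.05894937]
ball 1303 [0.47838943 0.19331164 0.08746703] 0.014252093109376484 [0.49317166 0.19721856 0.1017403 ]
clock: 6.0
eef_pos: [0.4615, -0.011, 0.0609]
tool_rot: [0.065, 0.998, 0.0, 0.001]
ft_force: [0.7, 0.5, -0.6]
grip_width: 0.0851
grasp_force: 0.0
```

```bash
python3 -m creep '[[[0,0,0],[0,0,0]],[[0,0,0],[0,0,0]],[[0,0,0],[0,0,0]],[[0,0,0],[0,0,0]],[[0,0,0],[0,0,0]],[[0,0,0],[0,0,0]],[[0,0,0],[0,0,0]],[[0,0,0],[0,0,0]]]' 25
python3 -m creep '[[[0,0,0],[0,0,0]],[[0,0,-5],[0,0,0]],[[0,0,-10],[0,0,0]],[[0,0,-20],[0,0,0]],[[0,0,-30],[0,0,0]],[[0,0,-35],[0,0,0]],[[0,0,0],[0,0,0]],[[0,0,0],[0,0,0]]]'
cat > s.py <<'E'
from h import *
np.set_printoptions(precision=4,suppress=True)
o=bot.get_obs();Rm=R.from_quat(o['tool_rot']).as_matrix();print(o['clock'],'ang',np.degrees(np.arctan2(Rm[1,1],Rm[0,1])),'z',Rm[:,2],o['eef_pos'],o['ft_force'],o['ft_torque'],o['grip_width'])
d=Rm.T@(np.array([.4785,.1932,o['eef_pos'][2]])-o['eef_pos']);print('to stand, tool mm',d*1000)
E
python3 s.py
python3 - <<'E'
from h import *
p=shot('side');cv2.imwrite('pics/s4.png',cv2.resize(p['image'][120:320,220:420],None,fx=3,fy=3,interpolation=3))
E
```

```text
clock: 7.0
eef_pos: [0.4615, -0.0109, 0.061]
tool_rot: [0.065, 0.998, 0.0, 0.001]
ft_force: [0.1, 0.7, 6.2]
grip_width: 0.0391
grasp_force: 62.5
clock: 8.0
eef_pos: [0.4595, -0.011, 0.1587]
tool_rot: [0.065, 0.998, -0.0, -0.001]
ft_force: [-0.3, 0.3, -8.9]
grip_width: 0.0392
grasp_force: 62.2
8.0 ang 82.50329108187209 z [-0.003   0.0001 -1.    ] [ 0.4595 -0.011   0.1587] [-0.32    0.267  -8.9293] [ 0.0535 -0.0072 -0.0053] 0.039166545988718764
to stand, tool mm [  7.8246 204.9174  -0.0427]
```

View pics/s4.png

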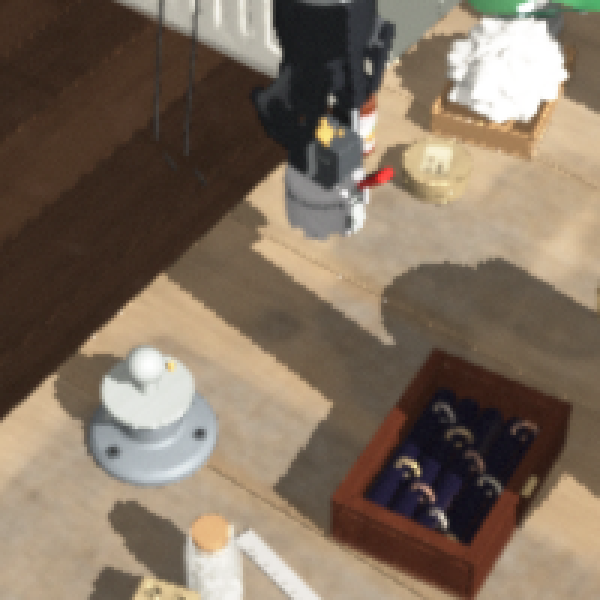

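```bash
python3 -m creep '[[[0,0,-12],[0,0,0]],[[0,5,-14],[0,0,0]],[[0,25,0],[0,0,0]],[[1,35,0],[0,0,0]],[[2,40,0],[0,0,0]],[[2,40,0],[0,0,0]],[[1,30,0],[0,0,0]],[[1,20,0],[0,0,-0.01]],[[0,10,0],[0,0,-0.012]],[[0,0,0],[0,0,0]],[[0,0,0],[0,0,0]],[[0,0,0],[0,0,0]]]'
python3 s.py
python3 - <<'E'
from h import *
p=shot('wrist');w=cloud(p)
o=bot.get_obs()
dk=(np.hypot(w[...,0]-.4785,w[...,1]-.1932)<.05)&(w[...,2]>.196)&(w[...,2]<.215)
print(dk.sum())
if dk.sum():print(cv2.minAreaRect(w[dk][:,:2].astype(np.float32)*1000),np.median(w[dk],0))
cv2.imwrite('pics/w5.png',p['image'])
p=shot('side');a=cv2.resize(p['image'][200:300,230:330],None,fx=4,fy=4,interpolation=3)
p=shot('scene');b=cv2.resize(p['image'][150:250,240:340],None,fx=4,fy=4,interpolation=3)
cv2.imwrite('pics/ab.png',np.hstack([a,b]))
E
```

```text
clock: 9.55
eef_pos: [0.4805, 0.1922, 0.1863]
tool_rot: [0.055, 0.998, -0.0, -0.0]
ft_force: [-0.4, 0.3, -8.4]
grip_width: 0.0389
grasp_force: 62.3
9.55 ang 83.68293764610148 z [-0.0003 -0.0004 -1.    ] [0.4805 0.1922 0.1863] [-0.3867  0.2966 -8.449 ] [-0.0381 -0.0743  0.0006] 0.03890845783135863
to stand, tool mm [2.1226 0.759  0.0001]
17472
((472.119384765625, 195.75177001953125), (61.085296630859375, 78.80149841308594), 53.93132781982422) [0.47203048 0.19274498 0.2103162 ]
```

View pics/ab.png

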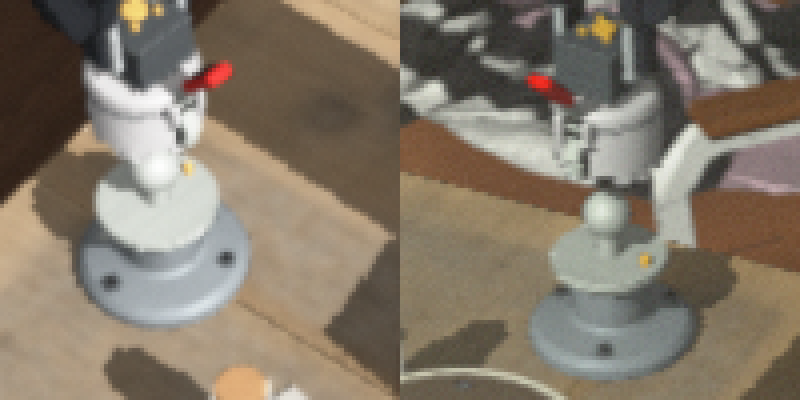

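View pics/w5.png

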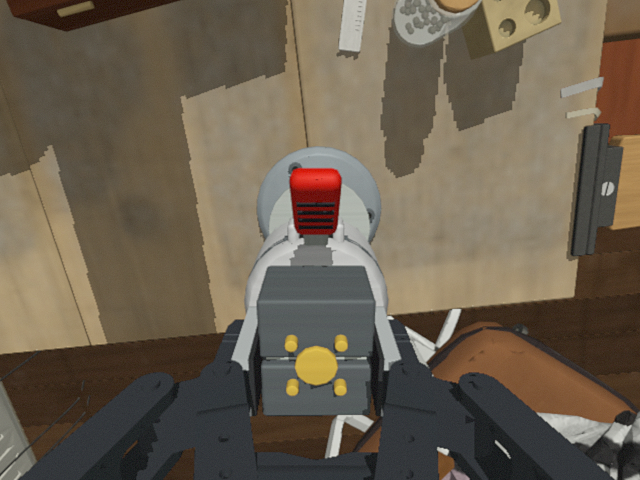

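```bash
python3 -m creep '[[[1,0.8,5],[0,0,0]],[[0,0,8],[0,0,0]],[[0,0,8],[0,0,0]],[[0,0,5],[0,0,0]],[[0,0,0],[0,0,0]],[[0,0,0],[0,0,0]]]';python3 s.py
python3 -m creep '[[[0,0,5],[0,0,0]],[[0,0,5],[0,0,0]],[[0,0,4],[0,0,0]],[[0,0,0],[0,0,0]],[[0,0,0],[0,0,0]]]';python3 s.py
```

```text
clock: 10.45
eef_pos: [0.4799, 0.1942, 0.1605]
tool_rot: [0.054, 0.999, 0.0, 0.0]
ft_force: [0.2, 0.1, -8.4]
grip_width: 0.0388
grasp_force: 62.4
10.45 ang 83.76877032483331 z [ 0.0004  0.0002 -1.    ] [0.4799 0.1942 0.1605] [ 0.1554  0.0644 -8.3872] [0.0039 0.0143 0.0372] 0.03884809637054118
to stand, tool mm [ 1.253  -1.15   -0.0008]
clock: 11.08
eef_pos: [0.4797, 0.1941, 0.1464]
tool_rot: [0.054, 0.999, 0.0, 0.0]
ft_force: [0.2, -0.6, -8.3]
grip_width: 0.0389
grasp_force: 62.4
11.075 ang 83.76598828736918 z [ 0.0001  0.0001 -1.    ] [0.4797 0.1941 0.1464] [ 0.178  -0.6043 -8.3132] [-0.0131 -0.0715  0.02  ] 0.03887308791211657
to stand, tool mm [ 1.1165 -1.0638 -0.0002]
```

```bash
python3 -m creep '[[[0,-1,2],[0,0,0]],[[0,0,3],[0,0,0]],[[0,0,3],[0,0,0]],[[0,0,0],[0,0,0]],[[0,0,0],[0,0,0]]]';python3 s.py
python3 -m creep '[[[0,0,2],[0,0,0]],[[0,0,2],[0,0,0]],[[0,0,2],[0,0,0]],[[0,0,0],[0,0,0]],[[0,0,0],[0,0,0]]]';python3 s.py
```

```text
clock: 11.7
eef_pos: [0.4795, 0.1931, 0.1383]
tool_rot: [0.054, 0.999, 0.0, -0.0]
ft_force: [0.1, 0.2, -9.4]
grip_width: 0.0387
grasp_force: 62.4
11.7 ang 83.76980972526421 z [-0.0002  0.     -1.    ] [0.4795 0.1931 0.1383] [ 0.1283  0.2285 -9.3765] [0.0175 0.0343 0.0085] 0.038711176699650095
to stand, tool mm [ 0.9826 -0.0482  0.0002]
clock: 12.32
eef_pos: [0.4794, 0.1933, 0.1321]
tool_rot: [0.054, 0.999, 0.0, -0.0]
ft_force: [-0.8, 3.1, -10.2]
grip_width: 0.0389
grasp_force: 62.3
12.325 ang 83.77516026420491 z [-0.0004  0.0004 -1.    ] [0.4794 0.1933 0.1321] [ -0.819    3.0773 -10.1805] [0.5932 0.0885 0.0046] 0.03889602840593104
to stand, tool mm [ 0.9205 -0.216   0.0003]
```

```bash
python3 -m creep '[[[0,0.8,0],[0,0,0]],[[0,0,2],[0,0,0]],[[0,0,2],[0,0,0]],[[0,0,0],[0,0,0]],[[0,0,0],[0,0,0]]]';python3 s.py
python3 -m creep '[[[0,0,1.5],[0,0,0]],[[0,0,1.5],[0,0,0]],[[0,0,0],[0,0,0]],[[0,0,0],[0,0,0]]]';python3 s.py
```

```text
clock: 12.95
eef_pos: [0.4796, 0.1937, 0.1282]
tool_rot: [0.054, 0.999, -0.0, -0.0]
ft_force: [0.2, -0.0, -9.5]
grip_width: 0.0388
grasp_force: 62.4
12.95 ang 83.75950159095746 z [-0.0001 -0.0004 -1.    ] [0.4796 0.1937 0.1282] [ 0.1889 -0.0476 -9.4882] [-0.0258  0.0333 -0.028 ] 0.038767878813270866
to stand, tool mm [ 1.0689 -0.5993  0.0003]
clock: 13.45
eef_pos: [0.4797, 0.1939, 0.1253]
tool_rot: [0.054, 0.999, -0.0, 0.0]
ft_force: [-0.3, -0.3, -9.0]
grip_width: 0.0388
grasp_force: 62.4
13.45 ang 83.76603614228077 z [ 0.0001 -0.0001 -1.    ] [0.4797 0.1939 0.1253] [-0.3338 -0.2916 -8.9934] [ 0.0028  0.0099 -0.0303] 0.038757453601489085
to stand, tool mm [ 1.112  -0.7975 -0.0001]
```

```bash
python3 -m creep '[[[0,0,1],[0,0,0]],[[0,0,1],[0,0,0]],[[0,0,1],[0,0,0]],[[0,0,0],[0,0,0]],[[0,0,0],[0,0,0]]]';python3 s.py
python3 -m creep '[[[0,0,1],[0,0,0]],[[0,0,0.7],[0,0,0]],[[0,0,0],[0,0,0]],[[0,0,0],[0,0,0]]]';python3 s.py
```

```text
clock: 14.08
eef_pos: [0.4797, 0.1939, 0.1223]
tool_rot: [0.054, 0.999, 0.0, 0.0]
ft_force: [-0.6, -0.1, -8.6]
grip_width: 0.0388
grasp_force: 62.4
14.075 ang 83.7681850903188 z [ 0.  0. -1.] [0.4797 0.1939 0.1223] [-0.6218 -0.0811 -8.6301] [-0.0167 -0.0375  0.0419] 0.038773807430155585
to stand, tool mm [ 1.0736 -0.8301 -0.    ]
clock: 14.58
eef_pos: [0.4797, 0.1939, 0.1209]
tool_rot: [0.054, 0.999, 0.0, 0.0]
ft_force: [-0.4, -1.0, -6.0]
grip_width: 0.0389
grasp_force: 62.8
14.575 ang 83.7671195775356 z [ 0.0003  0.0001 -1.    ] [0.4797 0.1939 0.1209] [-0.3644 -0.9956 -6.0456] [-0.1122  0.2151 -0.0473] 0.038939550314208794
to stand, tool mm [ 1.1117 -0.8406 -0.0004]
```

```bash
python3 -m creep '[[[0,0,0.5],[0,0,0]],[[0,0,0.3],[0,0,0]],[[0,0,0],[0,0,0]],[[0,0,0],[0,0,0]]]';python3 s.py
python3 - <<'E'
from h import *
p=shot('side');a=cv2.resize(p['image'][200:300,230:330],None,fx=4,fy=4,interpolation=3)
p=shot('scene');b=cv2.resize(p['image'][150:250,240:340],None,fx=4,fy=4,interpolation=3)
cv2.imwrite('pics/ab2.png',np.hstack([a,b]))
E
```

```text
clock: 15.08
eef_pos: [0.4798, 0.1939, 0.1208]
tool_rot: [0.054, 0.999, 0.0, 0.0]
ft_force: [-4.6, -2.3, 5.5]
grip_width: 0.0385
grasp_force: 64.2
15.075 ang 83.76627846353686 z [ 0.0009  0.0003 -1.    ] [0.4798 0.1939 0.1208] [-4.6042 -2.3414  5.4833] [-0.5181  1.0056  0.0074] 0.03849554029048028
to stand, tool mm [ 1.2086 -0.8484 -0.0014]
```

View pics/ab2.png

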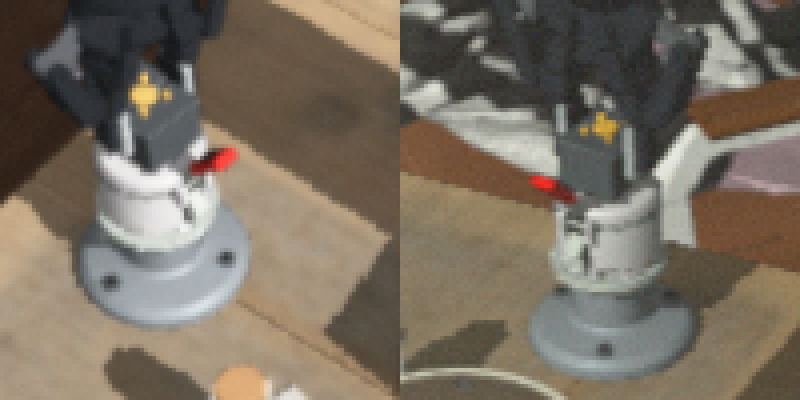

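```bash
python3 -m creep '[[[0,0,-0.5],[0,0,0]],[[0,0,0],[0,0,0]]]';python3 -m creep '[[[0,0,0],[0,0,0]],[[0,0,0],[0,0,0]],[[0,0,0],[0,0,0]],[[0,0,0],[0,0,0]],[[0,0,-10],[0,0,0]],[[0,0,-20],[0,0,0]],[[0,0,-30],[0,0,0]],[[0,0,-20],[0,0,0]],[[0,0,0],[0,0,0]],[[0,0,0],[0,0,0]]]' 70
python3 s.py
python3 - <<'E'
from h import *
p=shot('wrist');w=cloud(p);im=p['image'].astype(int)
B,G,Rr=im[...,0],im[...,1],im[...,2]
near=np.hypot(w[...,0]-.4785,w[...,1]-.1932)<.1
red=near&(Rr>120)&(G<70)&(B<70)&(w[...,2]<.2);P=w[red]*1000;print('red',red.sum(),P.mean(0),P.max(0),P.min(0),cv2.minAreaRect(P[:,:2].astype(np.float32)))
for q in ['lever_pad','socket']:
  r=vision.place_of(p,q)
  if r: u,v=map(int,r[0]['position']);print(q,u,v,r[0]['score'],w[v,u])
t=near&(w[...,2]>.14)&(w[...,2]<.150)&(w[...,0]>.45)&(B<110)&(abs(Rr-B)<25);P=w[t];print('jawtop',t.sum(),np.percentile(P[:,2],[5,50,95]),cv2.minAreaRect(P[:,:2].astype(np.float32)*1000))
A=np.c_[P[:,:2]-P[:,:2].mean(0),np.ones(len(P))];print('plane',np.linalg.lstsq(A,P[:,2],rcond=None)[0])
E
```

```text
clock: 15.42
eef_pos: [0.4798, 0.1939, 0.1208]
tool_rot: [0.054, 0.999, 0.0, 0.0]
ft_force: [-4.3, -1.5, 4.9]
grip_width: 0.0391
grasp_force: 64.0
clock: 16.68
eef_pos: [0.4793, 0.1937, 0.1998]
tool_rot: [0.054, 0.999, -0.0, -0.0]
ft_force: [-0.3, 1.2, -0.5]
grip_width: 0.0701
grasp_force: 0.0
16.675 ang 83.7656970158506 z [-0.0006 -0.0003 -1.    ] [0.4793 0.1937 0.1998] [-0.3099  1.236  -0.5163] [-0.0006  0.0449  0.0259] 0.07013242439693995
to stand, tool mm [ 0.7261 -0.6174  0.0007]
red 445 [418.19720268 199.98474473 143.73204346] [434.57501532 207.67609825 147.62750547] [412.79758397 192.81915823 129.4151571 ] ((423.81353759765625, 199.4095001220703), (14.784838676452637, 20.914043426513672), 82.61873626708984)
lever_pad 317 175 0.59 [0.4287209  0.19948512 0.13726158]
socket 415 18 0.59 [0.35157064 0.26804519 0.06775524]
jawtop 4827 [0.14310992 0.14490671 0.14593938] ((479.4044189453125, 193.5320281982422), (40.072235107421875, 48.368446350097656), 83.66751861572266)
plane [ 0.00737194 -0.0004365   0.14477297]
```

```bash
python3 -m creep '[[[10,0,0],[0,0,0]],[[20,0,0],[0,0,0]],[[15,0,0],[0,0,0]],[[2.5,0,0],[0,0,0]],[[0,0,0],[0,0,0]],[[0,0,10],[0,0,0]],[[0,0,20],[0,0,0]],[[0,0,12],[0,0,0]],[[0,0,6],[0,0,0]],[[0,0,0],[0,0,0]],[[0,0,0],[0,0,0]]]' 0
python3 s.py
python3 -m creep '[[[0,0,2],[0,0,0]],[[0,0,2],[0,0,0]],[[0,0,2],[0,0,0]],[[0,0,0],[0,0,0]]]'
```

```text
clock: 18.2
eef_pos: [0.4329, 0.1992, 0.1528]
tool_rot: [0.054, 0.999, 0.0, 0.0]
ft_force: [-0.2, 0.2, -0.7]
grip_width: -0.0002
grasp_force: 0.0
18.2 ang 83.76479103803263 z [ 0.0009  0.0004 -1.    ] [0.4329 0.1992 0.1528] [-0.1702  0.1678 -0.7169] [-0.0076  0.0153 -0.0046] -0.00020347353390853551
to stand, tool mm [-46.0136  -1.0511   0.0403]
clock: 18.7
eef_pos: [0.4323, 0.199, 0.1461]
tool_rot: [0.054, 0.999, -0.0, -0.0]
ft_force: [-0.2, 0.7, 0.7]
grip_width: 0.0002
grasp_force: 0.0
```

Now follow the arc: (+7.4,8), (+6.3,8.7), (+4.7,9.5), (+3.1,10.1).

```bash
python3 -m creep '[[[0,0,1],[0,0,0]],[[2.5,0,2.7],[0,0,0]],[[2.5,0,2.7],[0,0,0]],[[2.4,0,2.6],[0,0,0]],[[0,0,0],[0,0,0]]]'
python3 -m creep '[[[2.1,0,2.9],[0,0,0]],[[2.1,0,2.9],[0,0,0]],[[2.1,0,2.9],[0,0,0]],[[0,0,0],[0,0,0]]]'
python3 -m creep '[[[1.6,0,3.1],[0,0,0]],[[1.6,0,3.2],[0,0,0]],[[1.5,0,3.2],[0,0,0]],[[0,0,0],[0,0,0]]]'
```

```text
clock: 19.32
eef_pos: [0.4246, 0.1999, 0.1371]
tool_rot: [0.054, 0.999, -0.0, -0.0]
ft_force: [-0.4, 0.4, -0.5]
grip_width: 0.0003
grasp_force: 0.0
clock: 19.82
eef_pos: [0.4184, 0.2004, 0.1282]
tool_rot: [0.054, 0.999, -0.0, -0.0]
ft_force: [-0.2, 0.8, -0.3]
grip_width: 0.0001
grasp_force: 0.0
clock: 20.32
eef_pos: [0.4138, 0.2009, 0.1187]
tool_rot: [0.054, 0.999, -0.0, -0.0]
ft_force: [0.0, -0.4, -0.2]
grip_width: -0.0002
grasp_force: 0.0
```

```bash
python3 -m creep '[[[1,0,3.3],[0,0,0]],[[1,0,3.3],[0,0,0]],[[1,0,3],[0,0,0]],[[0,0,0],[0,0,0]]]'
python3 -m creep '[[[0,0,0.5],[0,0,0]],[[0,0,0.5],[0,0,0]],[[0,0,0],[0,0,0]]]'; python3 s.py
```

```text
clock: 20.82
eef_pos: [0.411, 0.2013, 0.1092]
tool_rot: [0.054, 0.999, -0.0, -0.0]
ft_force: [0.3, 0.0, -1.0]
grip_width: 0.0
grasp_force: 0.0
clock: 21.2
eef_pos: [0.4111, 0.2013, 0.1087]
tool_rot: [0.054, 0.999, 0.0, 0.0]
ft_force: [-1.4, 0.4, 2.8]
grip_width: 0.0004
grasp_force: 1.4
21.2 ang 83.76215870669036 z [ 0.      0.0001 -1.    ] [0.4111 0.2013 0.1087] [-1.3504  0.403   2.7644] [-0.07    0.2951  0.0797] 0.00040778154196058304
to stand, tool mm [-67.8747  -0.7672   0.0028]
```

Contact is building at the lever's end position; press to about 10 N.

```bash
python3 -m creep '[[[0,0,0.4],[0,0,0]],[[0,0,0],[0,0,0]],[[0,0,0],[0,0,0]]]'
python3 -m creep '[[[0,0,0.3],[0,0,0]],[[0,0,0],[0,0,0]],[[0,0,0],[0,0,0]]]'
```

```text
clock: 21.58
eef_pos: [0.411, 0.2014, 0.1086]
tool_rot: [0.054, 0.999, 0.0, 0.0]
ft_force: [-2.2, -1.2, 5.0]
grip_width: 0.0001
grasp_force: 2.8
clock: 21.95
eef_pos: [0.411, 0.2014, 0.1084]
tool_rot: [0.054, 0.999, 0.0, 0.0]
ft_force: [-2.9, -1.2, 7.7]
grip_width: 0.0003
grasp_force: 3.6
```

```bash
python3 -m creep '[[[0,0,0.4],[0,0,0]],[[0,0,0],[0,0,0]],[[0,0,0],[0,0,0]]]'
python3 -m creep '[[[0,0,-4],[0,0,0]],[[0,0,-15],[0,0,0]],[[0,0,-30],[0,0,0]],[[0,0,-35],[0,0,0]],[[-20,0,0],[0,0,0]],[[-20,0,0],[0,0,0]],[[0,0,0],[0,0,0]],[[0,0,0],[0,0,0]]]'
python3 s.py
python3 - <<'E'
from h import *
p=shot('wrist');w=cloud(p);im=p['image'].astype(int)
B,G,Rr=im[...,0],im[...,1],im[...,2]
near=np.hypot(w[...,0]-.4785,w[...,1]-.1932)<.1
red=near&(Rr>120)&(G<70)&(B<70)&(w[...,2]<.2)&(w[...,2]>.09);P=w[red];print('red',red.sum(),P.max(0),P.min(0))
A=np.c_[P[:,:2]-P[:,:2].mean(0),np.ones(len(P))];print('pad plane',np.linalg.lstsq(A,P[:,2],rcond=None)[0], np.median(P,0))
t=near&(w[...,2]>.14)&(w[...,2]<.152)&(w[...,0]>.45)&(B<110)&(abs(Rr-B)<25);P=w[t];print('jawtop',t.sum(),np.median(P,0),cv2.minAreaRect(P[:,:2].astype(np.float32)*1000))
a=cv2.resize(p['image'][60:360,160:460],(400,400))
p=shot('side');b=cv2.resize(p['image'][200:300,230:330],None,fx=4,fy=4,interpolation=3)
cv2.imwrite('pics/end.png',np.hstack([a,b]))
E
```

```text
clock: 22.32
eef_pos: [0.4109, 0.2014, 0.1083]
tool_rot: [0.054, 0.999, 0.0, 0.0]
ft_force: [-3.6, -0.7, 8.8]
grip_width: -0.0002
grasp_force: 4.5
clock: 23.32
eef_pos: [0.4502, 0.1968, 0.1909]
tool_rot: [0.054, 0.999, -0.0, -0.001]
ft_force: [-0.8, -0.5, -0.5]
grip_width: -0.0001
grasp_force: 0.0
23.325 ang 83.76043726598714 z [-0.0015 -0.0005 -1.    ] [0.4502 0.1968 0.1909] [-0.8192 -0.5036 -0.4722] [ 0.0451  0.0243 -0.0161] -0.0001301753493109508
to stand, tool mm [-28.554   -0.5434  -0.0398]
red 1291 [0.42527299 0.20986454 0.11010548] [0.392006   0.19224439 0.10392333]
pad plane [ 0.00324835 -0.03171917  0.10754863] [0.40766432 0.20116245 0.10761396]
jawtop 1854 [0.46141108 0.19615024 0.14474599] ((466.09783935546875, 195.11990356445312), (39.67820739746094, 23.159364700317383), 82.93904876708984)
```

View pics/end.png

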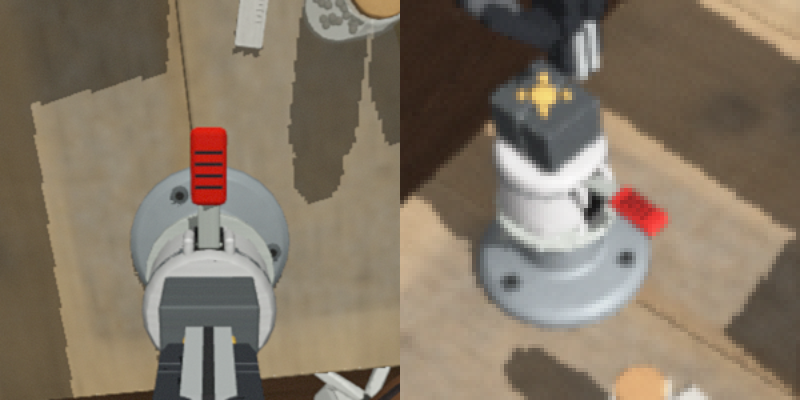

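```bash
python3 -c "
from workcell import workorder
print(workorder.job_done())"
```

```text
the job is handed in; nothing more can be done
None
```

The vise sits flat on the stand's seat over the index pin, its lever is pressed down level (locked), and the job was handed in at about 23 s with no ramming and the other things on the bench left alone.

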